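Hook the cover onto the ear tag box and swing it shut

TASK

Close the steel ear tag box: take the cover that has a tongue on one end by its black handle, hold it at a slant so the tongue goes in under the ledge at the far end of the box, then swing the other end down by the handle until the cover lies flat and square on the rim, and let go. Leave the plain plate without a tongue where it lies.

Things in the scene. Friction and masses are not known exactly. Their poses are not given: they have to be found in the camera images.
- tag_box: Open steel box of tags, fixed, 206 (its x) x 140 (y) mm; origin: centre of its underside, z up; its -x (ledge) end is the far one, its x points roughly at the robot. Level rim, top at z = 60: |y| 45 to 70 along both sides, and x = 70 to 95 at the +x end. A stop at the +x end (60 wide, inner face x = 95, top z = 72) bars sliding in flat. Seated, the cover's origin is at x = 6 to 20 (best 13), y = 0, z = 60, axes along the box's.
- ledge_edge (a point): Middle of the lower free edge of the box's ledge, at x = -71, y = 0, z = 72 mm in the box's frame. The ledge spans the box's full width from here back to x = -103, 6 mm thick, on an end wall whose inner face is at x = -95. No rim at this end: below the ledge, between the side rims (|y| under 45), the box is open over 50 mm deep, so a tilted tongue can dip in.
- cover: Right cover: aluminium plate 150 (its x) x 124 (y) x 5 mm; a level tongue 56 wide, 26 long, 5 thick sticks out from the middle of its -x edge. Loose, about 0.35 kg, flat beside the box, tongue end roughly away from the robot. Origin: centre of the 150 x 124 plate's underside, z up, x away from the tongue. Black upright handle mid-top, near the balance point: 12 thick along x, 60 wide along y, z = 5 to 43 mm.
- cover_lip (a point): Tip of the cover's tongue, mid-width and mid-thickness: 101 mm from the cover's origin along its -x, 2.5 mm above its underside.
- plain_plate: Another aluminium plate, 150 x 124 x 5 mm with the same handle but no tongue, lying flat on the other side of the box; origin at the centre of its underside. Not to be used or moved.

How it is judged (in metres and radians):
On the way, in this order (a step that is already met when the one before it is completed fails the run):
1. the cover's tongue is at least 7 mm under the ledge while the cover is still tilted more than 5 degrees (x of cover_lip in the frame of tag_box between -0.1 and -0.078 m and z of cover_lip in the frame of tag_box between 0.03 and 0.07 m and y of cover_lip in the frame of tag_box between -0.035 and 0.035 m and angle between cover's own z axis and vertical above 0.0873 rad), for 0.1 s.
2. the cover, still in the fingers, has been swung down to within 4 degrees of level with its tongue under the ledge (x of cover_lip in the frame of tag_box between -0.1 and -0.078 m and z of cover_lip in the frame of tag_box between 0.03 and 0.07 m and y of cover_lip in the frame of tag_box between -0.035 and 0.035 m and angle between cover's own z axis and vertical below 0.07 rad and contact force between the fingers and cover above 0.3 N), for 0.05 s.
At the end, for the whole second after the job is handed in: The cover rests on the rim (underside within 4 mm of rim height, within 4 degrees of level), its tongue tip at least 7 mm under the ledge, its centre within 15 mm of the box's centre line and its long axis within 10 degrees of the box's; it is released and at rest (x of cover_lip in the frame of tag_box between -0.1 and -0.078 m and z of cover_lip in the frame of tag_box between 0.03 and 0.07 m and y of cover_lip in the frame of tag_box between -0.035 and 0.035 m and angle between cover's own z axis and vertical below 0.07 rad and z of cover in the frame of tag_box between 0.056 and 0.064 m and y of cover in the frame of tag_box between -0.015 and 0.015 m and angle between the x axis of cover and the x axis of tag_box, either way round below 0.175 rad and linear speed of cover below 0.02 m/s and angular speed of cover below 0.1 rad/s); the robot touches nothing.
It fails at once if the plain plate is moved by more than 20 mm (distance of plain_plate from where it was at the start of the episode above 0.02 m).
It also fails if it takes over 42 s, if anything falls off the work surface, if the arm or the gripper's body presses on something with over 40 N, if the wrist force passes 120 N, or if a joint passes its speed limit or range.

ROBOT

A 6-joint arm with a two-finger parallel gripper is mounted at the origin on the work surface. World frame = base frame: x ahead of the robot, y to its left, z up, the work surface at z = 0. Lengths are in mm, angles in rad, forces in N, time in s.
With the tool pointing down it reaches from about 275 to 1000 mm from the base axis. Payload 8.4 kg.
Tool frame: the origin (TCP) lies at the centre of the arm's flange, where the gripper is bolted on; the fingertips stand r.tip_extent ahead of it and the grasp point (between the pads) lies 155 mm ahead of it (r.tip_extent is the distance from the TCP to the fingertips, in mm); z points along the fingers, y is the direction in which the jaws open and shut (so a half turn about z gives the same grasp; the last joint's range is limited). The gripper opens to 85 mm and grips with 20 to 120 N. Pads are 22 mm wide; open, the fingers measure 114 mm over their backs; the gripper's body (76 mm by 85 mm) begins 54 mm behind the grasp point. The pads swing forward as they close: fully open they stand 13 mm farther back than shut.
Start: joints at [1.139, 0.353, 1.633, -0, 1.155, -0.002], TCP at [260.43, 568.16, 404.681] pointing down, gripper open.
Joint ranges: [-2.63, 2.63], [-0.92, 2.1], [0.06, 2.66], [-1.3, 4.44], [0, 2.69], [-3.02, 3.02]. Speed limits (rad/s): [2.22, 2.22, 2.79, 3.14, 3.14, 3.14].

INTERFACE

Orientations are given as [roll, pitch, yaw] about the fixed x, y, z axes, in that order (R = Rz(yaw) Ry(pitch) Rx(roll)).
In Python, from rig import sense, grab_frame, job, r gives the robot as it stands. The module is installed in compiled form; this text tells all that it offers.
- The arm moves only by the shell command python3 -m creep 'ROWS' [FORCE]. ROWS is JSON, a list of rows, each a list of 7 numbers: the turn, a rotation vector about the tool's x, y, z in rad, then the shift along the tool's x, y, z in mm, then the closure, from 0 (fully open) to 1 (shut). In form: [[wx, wy, wz, dx, dy, dz, fingers], ...]. A call has 1 to 10 rows; each row shifts and turns the pose as measured when the row begins, along the tool's axes as they then stand; what a row does not reach is not made up. A row lasts 1/12 s, in which the tool goes at most 41.7 mm and 7.16 degrees, less where a joint would pass 70% of its speed; a pose out of reach is approached as far as the arm can. A call with a gripper value outside its range is refused whole. The fingers move at their own pace and stop on an object; FORCE is the grip in N (left out, the last holds). Time passes only in rows, so rows that do not move let the fingers close. It gives the time, the measured TCP pose, the force and the opening at its end, in the units of the state.
- sense(): the state, without advancing time (a new reading comes with each control period).
- grab_frame(name): name is "scene" or "side" or "wrist"; returns a dict with "color" (480x640x3 uint8, red, green, blue), "mtx" (3x3 intrinsics, pixels), "T" (4x4, takes a point from camera to world coordinates). Camera axes: x right, y down, z forward; pixel columns grow to the right and rows downward; lengths in mm; the calibration is good to about 2 mm. The wrist camera is an equidistant fisheye: a pixel r from the principal point sees the ray r / f radians off the axis. A picture is of the moment at which its call begins. There is no depth.
- job.sign_off(): hands the job in, once; it reports no verdict.
The state is a dict: "clock": time; "qpos": joint angles; "qvel": joint speeds; "joint_efforts": joint torques, N m; "eef_pos": TCP position; "tcp_rot": TCP orientation; "contact_force": force on the tool from outside, world axes, zero at the start; "wrist_torque": the same for the moment, N m; "opening": opening from 0.0 (shut) to 1.0 (fully open).
Only numpy, scipy, OpenCV 4.12 (cv2) and the standard library are available. Lean on these libraries where they do the work, as an engineer would, in place of code of your own. Each camera call takes 0.05 s, during which the arm holds its last target.

## Working session

There is one attempt and no reset: what is moved stays moved. The work goes in short steps, Python scripts to look and compute and a shell command to move; the robot and the scene stay as the last step left them, time stands still between calls to the robot, and variables do not carry over. Pictures are saved under pics/ and viewed, and the job is handed in when it is done.

```bash
mkdir -p pics; python3 - <<'E'
from rig import sense, grab_frame, job, r
import cv2, numpy as np
print(sense(), r.tip_extent)
for n in ("scene","side","wrist"):
    f=grab_frame(n); cv2.imwrite(f"pics/{n}0.png",f["color"][:,:,::-1]); print(n,f["mtx"].tolist(),np.round(f["T"],4).tolist())
    np.savez(f"{n}0.npz",**f)
E
```

```text
{'clock': 0.0, 'qpos': array([ 1.13858334e+00,  3.53679569e-01,  1.63414913e+00, -2.20278069e-06,
        1.15519934e+00, -2.36999632e-03]), 'qvel': array([ 0.000593  ,  0.00143409, -0.00183441, -0.00043488,  0.00260734,
       -0.00209015]), 'joint_efforts': array([ 6.37152662e-04, -6.05251265e+01, -3.42071307e+01, -5.09823531e-05,
        9.66080348e-03, -3.88667206e-05]), 'eef_pos': array([260.33861611, 567.93605015, 403.93546642]), 'tcp_rot': array([-3.14015727e+00, -1.38785358e-06,  2.71175056e+00]), 'contact_force': array([-0.32223457,  0.79701066,  0.04159491]), 'wrist_torque': array([-0.03254341,  0.02324456,  0.01389318]), 'opening': 1.0005870628464395} 173.4
scene [[491.93781531633135, 0.0, 327.5388453132163], [0.0, 491.93781531633135, 239.86591130538642], [0.0, 0.0, 1.0]] [[0.215, 0.768, -0.6033, 1082.4918], [0.9766, -0.1681, 0.134, -101.4876], [0.0014, -0.618, -0.7862, 786.5089], [0.0, 0.0, 0.0, 1.0]]
side [[459.46046332012526, 0.0, 318.3666232465461], [0.0, 459.46046332012526, 233.70874249193244], [0.0, 0.0, 1.0]] [[0.8972, -0.2264, 0.3792, 192.8886], [-0.441, -0.5045, 0.7423, -687.3103], [0.0233, -0.8332, -0.5525, 598.1219], [0.0, 0.0, 0.0, 1.0]]
wrist [[371.64829954431775, 0.0, 319.37957814347106], [0.0, 371.64829954431775, 238.88001371476105], [0.0, 0.0, 1.0]] [[0.4174, 0.8624, 0.2865, 186.4382], [0.9087, -0.3959, -0.1324, 602.2238], [-0.0008, 0.3156, -0.9489, 372.3203], [0.0, 0.0, 0.0, 1.0]]
```

View pics/scene0.png

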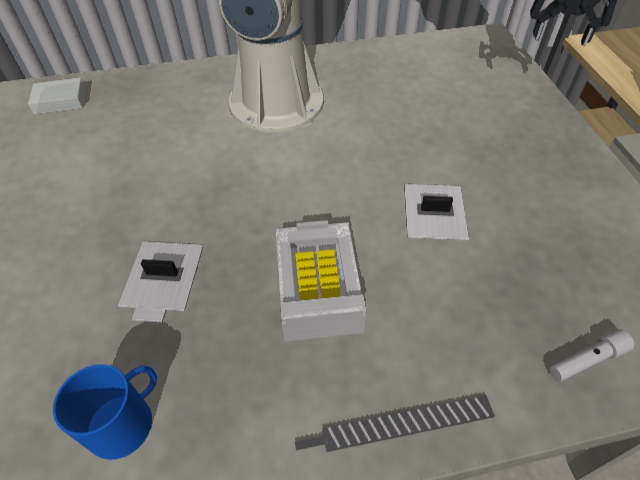

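View pics/side0.png

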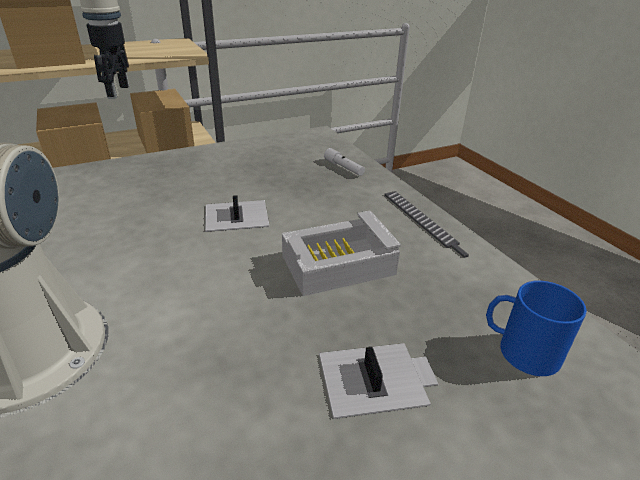

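View pics/wrist0.png

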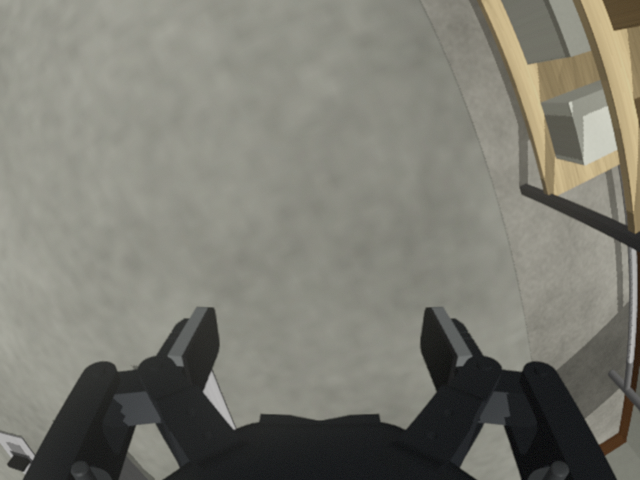

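Scene: the tongued cover is on the left (handle at about (159,268), tongue tip about (149,318)), the box is centred about (320,280), and the plain plate is on the right (436,212). The side view shows the cover at about (375,380) and the box at about (340,250). I'll zoom in for the corners.

```bash
python3 - <<'E'
import cv2, numpy as np
s=np.load("scene0.npz")["color"][:,:,::-1]; d=np.load("side0.npz")["color"][:,:,::-1]
def crop(im,x,y,w,h,k,n):
    c=cv2.resize(im[y:y+h,x:x+w],None,fx=k,fy=k,interpolation=cv2.INTER_CUBIC)
    for i in range(0,w,10): cv2.line(c,(i*k,0),(i*k,6 if i%50 else 14),(0,0,255),1)
    for i in range(0,h,10): cv2.line(c,(0,i*k),(6 if i%50 else 14,i*k),(0,0,255),1)
    cv2.imwrite(n,c)
crop(s,110,230,100,100,6,"pics/c1.png")
crop(s,265,205,110,140,4,"pics/c2.png")
crop(d,310,335,130,90,6,"pics/c3.png")
crop(d,270,200,140,100,5,"pics/c4.png")
E
```

```text
(no output)
```

View pics/c1.png

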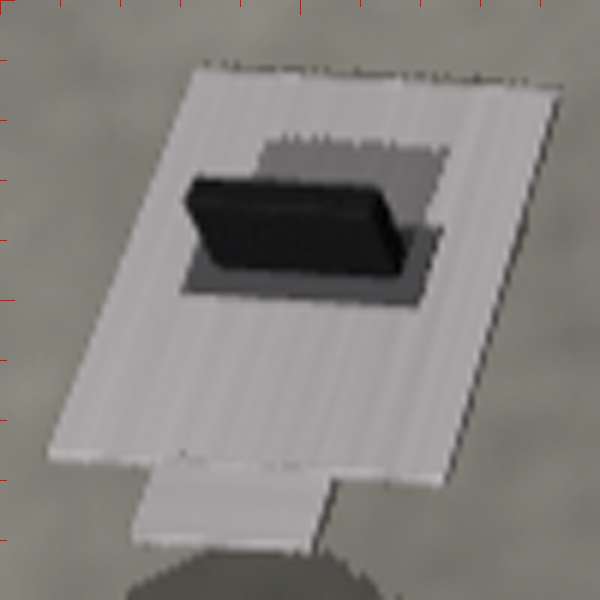

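View pics/c2.png

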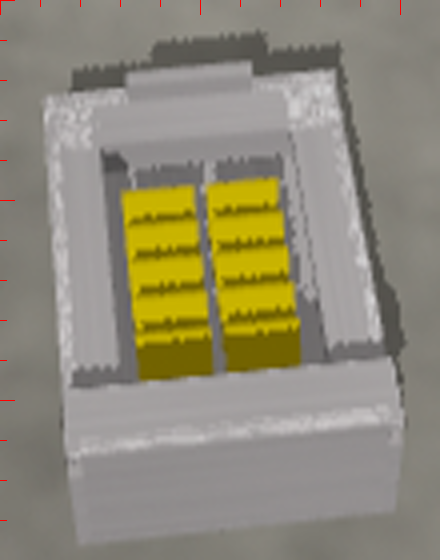

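View pics/c3.png

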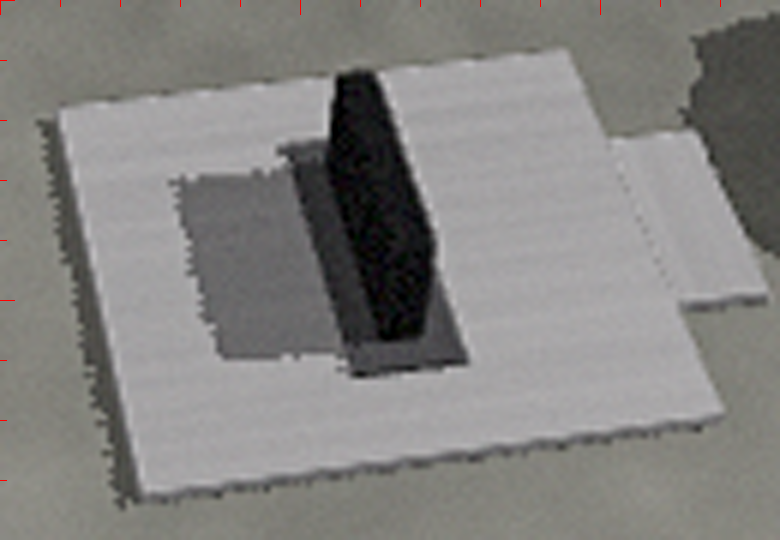

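View pics/c4.png

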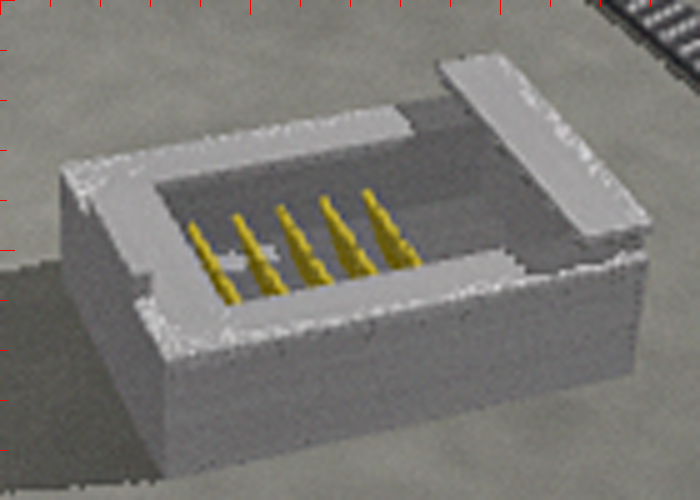

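```bash
cat > h.py <<'E'
import numpy as np
def cast(f,uv,z):
    K,T=f["mtx"],f["T"]; d=T[:3,:3]@np.linalg.solve(K,[uv[0],uv[1],1]); o=T[:3,3]
    return o+d*(z-o[2])/d[2]
def fit(L,W):
    L=np.array(L,float)[:,:2];W=np.array(W)[:,:2]
    a=L-L.mean(0);b=W-W.mean(0)
    th=np.arctan2((a[:,0]*b[:,1]-a[:,1]*b[:,0]).sum(),(a*b).sum())
    R=np.array([[np.cos(th),-np.sin(th)],[np.sin(th),np.cos(th)]])
    t=W.mean(0)-R@L.mean(0)
    return t,th,W-(L@R.T+t)
E
python3 - <<'E'
from h import *
np.set_printoptions(precision=1,suppress=True)
S=dict(np.load("scene0.npz"));D=dict(np.load("side0.npz"))
# cover x toward robot => -world x ; cover +y -> -world y
cl=[(75,62,5),(75,-62,5),(-75,-62,5),(-75,62,5),(-101,28,5),(-101,-28,5)]
cs=[(142.8,241.7),(203,245),(184.2,309.7),(118.3,306.3),(132.2,320),(162,321)]
cd=[(333.3,417),(320,353.3),(404.7,343.3),(430.3,403.7),(438,383.8),(425.3,357)]
bl=[(103,70,60),(103,-70,60),(-103,70,78),(-103,-70,78),(-71,70,78),(-71,-70,78)]
bs=[(276.3,229.5),(348.8,223),(282.5,317),(365.5,308.8),(283,302),(363.3,294.5)]
bd=[(303,272),(282.4,234),(400,245),(370.4,211),(386.6,247),(358,213)]
for n,l,s,d in(("cover",cl,cs,cd),("box",bl,bs,bd)):
    ws=[cast(S,p,q[2]) for p,q in zip(s,l)]; wd=[cast(D,p,q[2]) for p,q in zip(d,l)]
    for nm,w,ll in(("s",ws,l),("d",wd,l),("both",ws+wd,l+l)):
        t,th,e=fit(ll,w); print(n,nm,t,"yaw %.4f"%th); print(e.tolist() if nm!="both" else "")
E
```

```text
cover s [ 496.3 -294.9] yaw 2.8584
[[0.7521475883607991, 0.7852303124797686], [0.485460856012935, -0.4447951992979142], [-1.027601853126157, -1.111020484353105], [0.6591519943684716, 0.7721128460169098], [0.6495753032223774, 0.8550011475576866], [-1.5187338888381419, -0.8565286224031752]]
cover d [ 495.3 -296.7] yaw 2.8501
[[0.6541867095558018, 0.5726212643536428], [1.0437104506469836, -1.6770198093937836], [0.1254818287446824, -0.30369624756349367], [0.15866688629660075, 1.227273072763012], [-0.6297574223582387, 0.4640567927581287], [-1.352288452885091, -0.28323507291725036]]
cover both [ 495.8 -295.8] yaw 2.8542

box s [586.9  -8.1] yaw 3.0410
[[1.9785918870310297, -0.48937157738654946], [1.7640146397901049, -0.5978311870958919], [-3.0938753637231002, 1.1744833484932542], [-2.973966022284685, -1.8834668806026187], [0.9375492999890866, 3.294098634337729], [1.3876855591977346, -1.4979123377459445]]
box d [587.3 -11.9] yaw 3.0391
[[0.6410332075721499, 1.497268890870842], [0.3738294797253161, -2.546588852881584], [-2.332754128684769, 0.452667528575617], [-0.9923982514616227, -1.1338250499869957], [1.19688511734023, 2.3814045707940608], [1.1134045755087527, -0.6509270873719544]]
box both [587.1 -10. ] yaw 3.0400
```

Two views agree within about 3 mm: cover at (496,-296) yaw 2.854, box at (587,-10) yaw 3.040. I'll take tool yaw 1.283, with tool y along the cover's -x. First turn the tool, then translate.

```bash
cat >> h.py <<'E'
from scipy.spatial.transform import Rotation as Ro
def delta(tp,tr):
    """tool-frame rotvec and shift from the measured pose to a target pose"""
    from rig import sense
    s=sense(); R=Ro.from_euler("xyz",s["tcp_rot"])
    w=(R.inv()*tr).as_rotvec(); d=R.inv().apply(np.array(tp)-s["eef_pos"])
    print("clock %.2f pos %s rot %s F %s open %.3f"%(s["clock"],np.round(s["eef_pos"],1),np.round(s["tcp_rot"],3),np.round(s["contact_force"],1),s["opening"]))
    print("turn",np.round(w,3),"shift",np.round(d,1))
def down(yaw): return Ro.from_euler("xyz",[np.pi,0,yaw])
E
python3 -m creep '[[0,0,0.12,0,0,0,0],[0,0,0.12,0,0,0,0],[0,0,0.12,0,0,0,0],[0,0,0.12,0,0,0,0],[0,0,0.12,0,0,0,0],[0,0,0.12,0,0,0,0],[0,0,0.12,0,0,0,0],[0,0,0.12,0,0,0,0],[0,0,0.12,0,0,0,0],[0,0,0.12,0,0,0,0]]' 40
python3 -m creep '[[0,0,0.12,0,0,0,0],[0,0,0.12,0,0,0,0]]'
python3 -c "
from h import *
delta([495.8,-295.8,300],down(1.283))"
```

```text
clock: 0.98
eef_pos: [259.9, 567.0, 400.7]
tcp_rot: [-3.139, 0.007, 1.468]
contact_force: [1.0, -0.4, -0.3]
opening: 0.999
clock: 1.15
eef_pos: [259.8, 566.8, 400.1]
tcp_rot: [-3.141, 0.009, 1.218]
contact_force: [-0.4, -1.1, -0.4]
opening: 0.996
clock 1.15 pos [259.8 566.8 400.1] rot [-3.141  0.009  1.218] F [-0.4 -1.1 -0.4] open 0.996
turn [-0.001  0.009 -0.065] shift [-726.8  519.9  106.1]
```

```bash

python3 -m creep '[[0,0,-0.006,-30,21.5,0,0],[0,0,-0.006,-30,21.5,0,0],[0,0,-0.006,-30,21.5,0,0],[0,0,-0.006,-30,21.5,0,0],[0,0,-0.006,-30,21.5,0,0],[0,0,-0.006,-30,21.5,0,0],[0,0,-0.006,-30,21.5,0,0],[0,0,-0.006,-30,21.5,0,0],[0,0,-0.006,-30,21.5,0,0],[0,0,-0.006,-30,21.5,0,0]]' 40
python3 -c "
from h import *
delta([495.8,-295.8,300],down(1.283))"
```

```text
clock: 1.98
eef_pos: [364.2, 203.9, 399.1]
tcp_rot: [-3.139, 0.008, 1.278]
contact_force: [0.3, 0.6, 0.2]
opening: 1.0
clock 1.98 pos [364.2 203.9 399.1] rot [-3.139  0.008  1.278] F [0.3 0.6 0.2] open 1.000
turn [-0.002  0.008 -0.005] shift [-439.6  270.5  102.1]
```

```bash

python3 -m creep '[[0,0,0,-33,20,0,0],[0,0,0,-33,20,0,0],[0,0,0,-33,20,0,0],[0,0,0,-33,20,0,0],[0,0,0,-33,20,0,0],[0,0,0,-33,20,0,0],[0,0,0,-33,20,0,0],[0,0,0,-33,20,0,0],[0,0,0,-33,20,0,0],[0,0,0,-33,20,0,0]]'
python3 -c "
from h import *
delta([495.8,-295.8,300],down(1.283))"
```

```text
clock: 2.82
eef_pos: [459.8, -189.5, 402.5]
tcp_rot: [3.14, 0.006, 1.279]
contact_force: [1.1, 0.2, -0.2]
opening: 1.001
clock 2.82 pos [ 459.8 -189.5  402.5] rot [3.14  0.006 1.279] F [ 1.1  0.2 -0.2] open 1.001
turn [ 0.001  0.006 -0.004] shift [-90.8  65.  103.1]
```

```bash

python3 -m creep '[[0,0,0,-15,12,15,0],[0,0,0,-15,12,20,0],[0,0,0,-15,10,20,0],[0,0,0,-10,8,15,0],[0,0,0,-5,5,10,0],[0,0,0,0,0,0,0],[0,0,0,0,0,0,0]]'
python3 - <<'E'
from h import *
from rig import grab_frame
import cv2
delta([495.8,-295.8,300],down(1.283))
f=grab_frame("wrist"); cv2.imwrite("pics/w1.png",f["color"][:,:,::-1]); np.savez("w1.npz",**f)
E
```

```text
clock: 3.4
eef_pos: [489.3, -273.5, 319.9]
tcp_rot: [3.137, 0.008, 1.27]
contact_force: [-0.4, 0.4, 0.9]
opening: 0.999
clock 3.40 pos [ 489.3 -273.5  319.9] rot [3.137 0.008 1.27 ] F [-0.4  0.4  0.9] open 0.999
turn [ 0.005  0.008 -0.013] shift [-19.2  12.7  20.1]
```

View pics/w1.png

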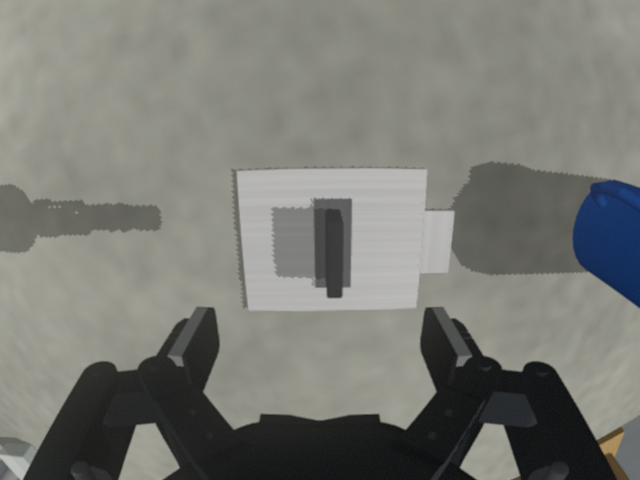

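The wrist view shows plate corners at (235,169), (428,169), (417,307) and (246,310), with the handle between the jaws. I'll measure the cover again from these.

```bash
cat >> h.py <<'E'
def fish(f,uv,z):
    K,T=f["mtx"],f["T"]; p=np.array(uv,float)-K[:2,2]; r=np.hypot(*p); a=r/K[0,0]
    d=T[:3,:3]@np.array([*(p/r*np.sin(a)),np.cos(a)]); o=T[:3,3]
    return o+d*(z-o[2])/d[2]
E
python3 - <<'E'
from h import *
f=dict(np.load("w1.npz"))
l=[(75,62),(-75,62),(-75,-62),(75,-62),(-101,28),(-101,-28)]
p=[(235,169),(428,169),(417,307),(246,310),(454,210),(449,272)]
w=[fish(f,q,5) for q in p]
t,th,e=fit(l,w);print(t,th,np.round(e,1).tolist())
E
```

```text
[ 495.05118384 -294.87873353] 2.846067920871235 [[35.4, 118.3], [36.0, 117.8], [-34.8, -118.0], [-36.8, -118.5], [15.5, 53.8], [-15.3, -53.4]]
```

Corner sides were swapped in my list (centre unaffected), so it agrees: (495,-295), yaw 2.85. Descending.

```bash

python3 -m creep '[[0.003,0.006,-0.005,-10,7,10,0],[0.003,0.002,-0.004,-6,4,20,0],[0,0,0,-2,1,25,0],[0,0,0,0,0,25,0],[0,0,0,0,0,20,0]]'
python3 - <<'E'
from h import *
delta([495.3,-295.2,184],down(1.279))
E
```

```text
clock: 3.87
eef_pos: [499.4, -292.5, 228.1]
tcp_rot: [3.127, 0.003, 1.284]
contact_force: [0.7, -0.1, -0.0]
opening: 0.996
clock 3.87 pos [ 499.4 -292.5  228.1] rot [3.127e+00 3.000e-03 1.284e+00] F [ 0.7 -0.1 -0. ] open 0.996
turn [0.015 0.003 0.006] shift [-3.7 -3.9 44. ]
```

```bash

python3 -m creep '[[0.008,0.002,0.003,-2,-2,10,0],[0.004,0,0,-1,-1,10,0],[0,0,0,0,0,8,0],[0,0,0,0,0,0,0]]'
python3 - <<'E'
from h import *
delta([495.3,-295.2,184],down(1.279))
E
```

```text
clock: 4.2
eef_pos: [495.5, -292.1, 198.8]
tcp_rot: [3.141, -0.0, 1.284]
contact_force: [-0.4, -0.2, 0.2]
opening: 0.997
clock 4.20 pos [ 495.5 -292.1  198.8] rot [ 3.141 -0.     1.284] F [-0.4 -0.2  0.2] open 0.997
turn [ 0.    -0.     0.005] shift [-3.   0.6 14.8]
```

```bash

python3 -m creep '[[0,0,0.003,-2,0.3,8,0],[0,0,0,-1,0.3,5,0],[0,0,0,0,0,2,0],[0,0,0,0,0,0,0]]'
python3 - <<'E'
from h import *
delta([495.3,-295.2,184],down(1.279))
from rig import grab_frame
import cv2
f=grab_frame("side"); cv2.imwrite("pics/d1.png",cv2.resize(f["color"][300:440,280:480,::-1],None,fx=4,fy=4))
E
```

```text
clock: 4.53
eef_pos: [496.4, -295.8, 185.0]
tcp_rot: [3.137, 0.001, 1.281]
contact_force: [0.7, -1.0, -0.2]
opening: 0.999
clock 4.53 pos [ 496.4 -295.8  185. ] rot [3.137e+00 1.000e-03 1.281e+00] F [ 0.7 -1.  -0.2] open 0.999
turn [0.004 0.001 0.002] shift [ 0.2 -1.2  1. ]
```

View pics/d1.png

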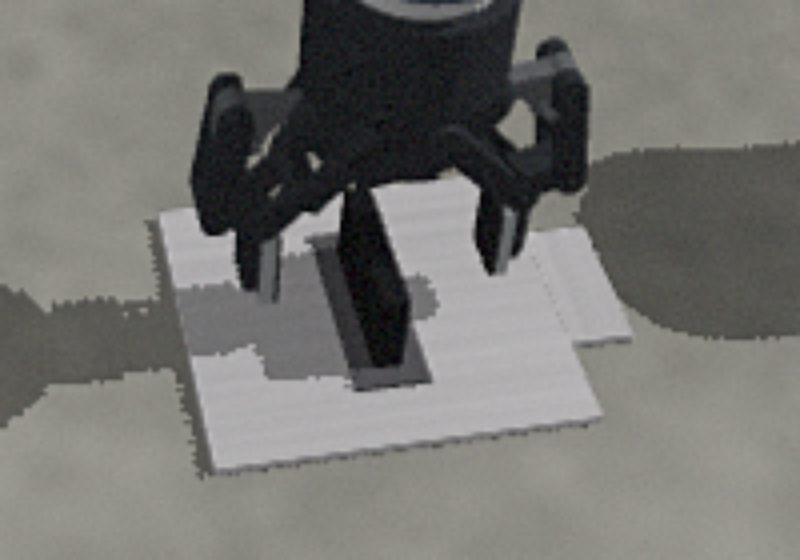

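The crop shows the jaws straddling the handle, roughly centred (fingers at about (260,280) and (500,250), handle at (375,280)). Closing.

```bash

python3 -m creep '[[0,0,0,0,0,0,0.4],[0,0,0,0,0,0,0.7],[0,0,0,0,0,0,1],[0,0,0,0,0,0,1],[0,0,0,0,0,0,1],[0,0,0,0,0,0,1],[0,0,0,0,0,0,1],[0,0,0,0,0,0,1]]' 60
python3 -m creep '[[0,0,0,0,0,0,1],[0,0,0,0,0,0,1],[0,0,0,0,0,0,1]]' 80
```

```text
clock: 5.25
eef_pos: [496.8, -296.1, 186.7]
tcp_rot: [3.136, 0.001, 1.281]
contact_force: [0.6, -0.6, -0.9]
opening: 0.129
clock: 5.5
eef_pos: [496.8, -296.1, 186.7]
tcp_rot: [3.136, 0.001, 1.281]
contact_force: [-0.2, 0.6, 0.5]
opening: 0.124
```

```bash

python3 -m creep '[[0,0,0,0,0,-5,1],[0,0,0,0,0,-10,1],[0,0,0,0,0,-20,1],[0,0,0,0,0,-25,1],[0,0,0,0,0,-25,1],[0,0,0,0,0,-25,1],[0,0,0,0,0,-15,1],[0,0,0,0,0,-5,1],[0,0,0,0,0,0,1],[0,0,0,0,0,0,1]]'
python3 - <<'E'
from h import *
delta([495.3,-295.2,184],down(1.279))
from rig import grab_frame
import cv2
f=grab_frame("side"); np.savez("d2.npz",**f); cv2.imwrite("pics/d2.png",cv2.resize(f["color"][200:400,280:480,::-1],None,fx=3,fy=3))
f=grab_frame("scene"); np.savez("s2.npz",**f); cv2.imwrite("pics/s2.png",cv2.resize(f["color"][160:360,80:280,::-1],None,fx=3,fy=3))
E
```

```text
clock: 6.33
eef_pos: [493.8, -294.3, 324.1]
tcp_rot: [-3.141, -0.0, 1.281]
contact_force: [0.1, 0.1, -3.6]
opening: 0.128
clock 6.33 pos [ 493.8 -294.3  324.1] rot [-3.141 -0.     1.281] F [ 0.1  0.1 -3.6] open 0.128
turn [-0.    -0.     0.002] shift [ -0.5   1.7 140.1]
```

View pics/d2.png

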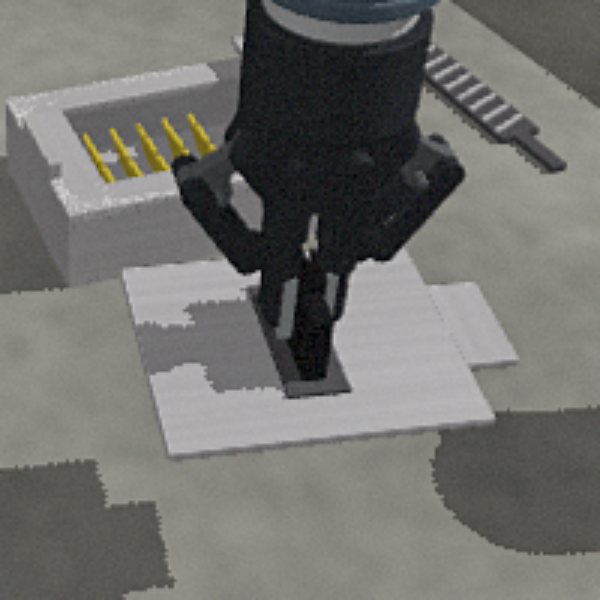

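View pics/s2.png

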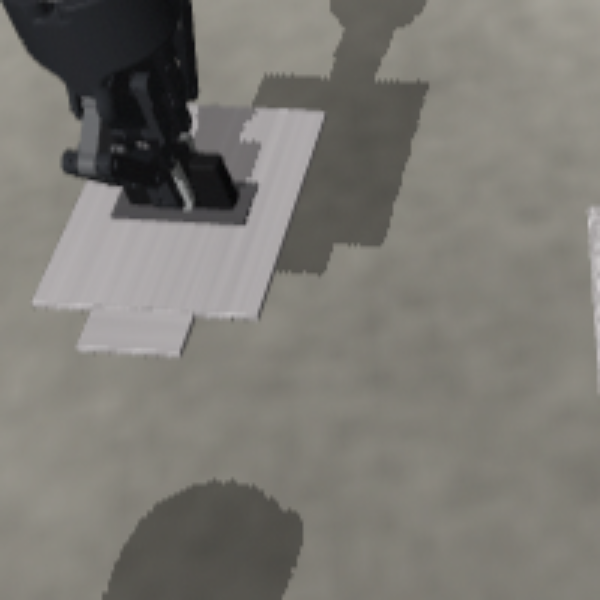

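```bash
cat >> h.py <<'E'
import cv2
def tri(S,D,ps,pd):
    P=[f["mtx"]@np.linalg.inv(f["T"])[:3] for f in (S,D)]
    X=cv2.triangulatePoints(P[0],P[1],np.array(ps,float).T,np.array(pd,float).T); return (X[:3]/X[3]).T
E
python3 - <<'E'
from h import *
np.set_printoptions(precision=1,suppress=True)
S=dict(np.load("s2.npz"));D=dict(np.load("d2.npz"))
ps=np.array([(35,302),(258,315),(325,110),(182,352),(80,348)])/3+[80,160]
pd=np.array([(493,416),(408,255),(125,267),(472,283),(517,360)])/3+[280,200]
X=tri(S,D,ps,pd)
from rig import sense
s=sense();R=Ro.from_euler("xyz",s["tcp_rot"])
print(X); print("tool frame (x=-cov y, y=-cov x):");print(R.inv().apply(X-s["eef_pos"]))
E
```

```text
[[ 548.2 -372.8  141.4]
 [ 582.4 -258.5  138.4]
 [ 441.8 -214.1  144.2]
 [ 597.8 -295.4  140.8]
 [ 583.  -348.1  139.9]]
tool frame (x=-cov y, y=-cov x):
[[-59.9  75.1 181.6]
 [ 59.5  75.2 184.7]
 [ 61.8 -72.3 179.2]
 [ 28.5 100.5 182.2]
 [-26.3 101.3 183.1]]
```

The triangulated corners match the expected cover-in-tool geometry: centred within 1 mm and underside about 187 mm ahead. Now plan the waypoints.

```bash
cat >> h.py <<'E'
BOX=np.array([587.,-10.,0]); BY=3.040
C=np.array([0.8,0,187.])   # cover origin in tool
def target(xp,zp,th,yp=0):
    """TCP pose so that the plate's lower -x edge is at box (xp,yp,zp) with tilt th"""
    RB=Ro.from_euler("z",BY); Rc=RB*Ro.from_euler("y",-th)     # cover orientation
    Rt=Rc*Ro.from_euler("xyz",[np.pi,0,-np.pi/2])              # tool: x=-cov y, y=-cov x, z=-cov z
    o=BOX+RB.apply([xp,yp,zp])+Rc.apply([75,0,0])
    return o-Rt.apply(C),Rt
def now():
    from rig import sense
    s=sense();R=Ro.from_euler("xyz",s["tcp_rot"])
    Rc=R*Ro.from_euler("xyz",[np.pi,0,-np.pi/2]).inv(); o=s["eef_pos"]+R.apply(C)
    RB=Ro.from_euler("z",BY).inv(); f=lambda l:RB.apply(o+Rc.apply(l)-BOX)
    print("box frame: origin",np.round(f([0,0,0]),1),"P",np.round(f([-75,0,0]),1),"tip",np.round(f([-101,0,2.5]),1),"near",np.round(f([75,0,0]),1),"eul",np.round((RB*Rc).as_euler("xyz"),3),"wtq",np.round(s["wrist_torque"],2))
E
python3 - <<'E'
from h import *
for a in [(-28,124,0.25),(-28,64,0.25),(-62,64,.25),(-62,62,0)]:
    t,R=target(*a);print(a,np.round(t,1),np.round(R.as_euler("xyz"),3)); delta(t,R)
now()
E
```

```text
(-28, 124, 0.25) [588.5 -11.  323.7] [-2.892  0.     1.469]
clock 6.43 pos [ 493.7 -294.2  323.2] rot [-3.140e+00 -1.000e-03  1.281e+00] F [-0.   0.2 -4.2] open 0.127
turn [ 0.247 -0.024 -0.187] shift [298.5   9.9  -0.3]
(-28, 64, 0.25) [588.5 -11.  263.7] [-2.892  0.     1.469]
clock 6.43 pos [ 493.7 -294.2  323.2] rot [-3.140e+00 -1.000e-03  1.281e+00] F [-0.   0.2 -4.2] open 0.127
turn [ 0.247 -0.024 -0.187] shift [298.5  10.   59.7]
(-62, 64, 0.25) [622.3 -14.4 263.7] [-2.892  0.     1.469]
clock 6.43 pos [ 493.7 -294.2  323.2] rot [-3.140e+00 -1.000e-03  1.281e+00] F [-0.   0.2 -4.2] open 0.127
turn [ 0.247 -0.024 -0.187] shift [304.8  43.4  59.6]
(-62, 62, 0) [574.   -9.5 249. ] [3.142 0.    1.469]
clock 6.43 pos [ 493.7 -294.2  323.2] rot [-3.140e+00 -1.000e-03  1.281e+00] F [-0.   0.2 -4.2] open 0.127
turn [-0.002 -0.001 -0.188] shift [295.7  -4.3  74.5]
box frame: origin [ 64.2 291.2 136.2] P [ -9.5 305.2 136.1] tip [-35.  310.1 138.5] near [137.9 277.2 136.4] eul [-0.001 -0.002 -0.188] wtq [ 0.01  0.04 -0.02]
```

```bash

python3 -m creep '[[0,0,0,15,0,-4,1],[0,0,0,25,1,-4,1],[0,0,0,30,1,-4,1],[0,0,0,32,1,0,1],[0,0,0,32,1,0,1],[0,0,0,32,1,0,1],[0,0,0,30,1,0,1],[0,0,0,20,1,0,1],[0,0,0,10,1,0,1],[0,0,0,0,0,0,1]]'
python3 - <<'E'
from h import *
delta(*target(-28,124,.25)); now()
E
```

```text
clock: 7.27
eef_pos: [565.3, -71.0, 321.7]
tcp_rot: [-3.118, -0.0, 1.277]
contact_force: [0.2, -0.5, -2.7]
opening: 0.126
clock 7.27 pos [565.3 -71.  321.7] rot [-3.118 -0.     1.277] F [ 0.2 -0.5 -2.7] open 0.126
turn [ 0.226 -0.026 -0.191] shift [64.2  4.8 -2.1]
box frame: origin [ 19.5  61.2 134.8] P [-54.1  75.6 133.1] tip [-79.6  80.6 135. ] near [ 93.1  46.9 136.5] eul [-0.    -0.023 -0.193] wtq [-0.05  0.03 -0.02]
```

```bash

python3 -m creep '[[0.02,0,-0.02,10,1,-4,1],[0.03,-0.003,-0.03,12,1,-3,1],[0.04,-0.005,-0.03,14,1,0,1],[0.04,-0.005,-0.04,12,1,0,1],[0.04,-0.005,-0.03,8,0,0,1],[0.03,-0.003,-0.02,4,0,0,1],[0.02,0,-0.01,0,0,0,1],[0,0,0,0,0,0,1]]'
python3 - <<'E'
from h import *
delta(*target(-28,124,.25)); now()
E
```

```text
clock: 7.93
eef_pos: [581.4, -17.6, 321.5]
tcp_rot: [-2.877, -0.0, 1.465]
contact_force: [-0.0, -0.4, -3.7]
opening: 0.124
clock 7.93 pos [581.4 -17.6 321.5] rot [-2.877 -0.     1.465] F [-0.  -0.4 -3.7] open 0.124
turn [-0.015 -0.001 -0.004] shift [ 7.4  5.6 -3.8]
box frame: origin [ 53.7   7.1 141. ] P [-18.7   7.4 121.4] tip [-44.4   7.5 117. ] near [126.1   6.8 160.7] eul [-0.    -0.265 -0.005] wtq [-0.04 -0.27  0.01]
```

```bash

python3 -m creep '[[-0.005,0,-0.002,4,3,-2,1],[-0.004,0,-0.002,2,1,-1,1],[0,0,0,0,0,0,1]]'
python3 - <<'E'
from h import *
delta(*target(-28,75,.25)); now()
from rig import grab_frame
for n,(x,y,w,h) in (("side",(230,120,200,190)),("scene",(220,150,200,190)),("wrist",(0,0,640,480))):
    f=grab_frame(n); np.savez(n+"3.npz",**f); k=3 if w<640 else 1
    cv2.imwrite("pics/%s3.png"%n,cv2.resize(f["color"][y:y+h,x:x+w,::-1],None,fx=k,fy=k))
E
```

```text
clock: 8.18
eef_pos: [586.8, -14.0, 322.4]
tcp_rot: [-2.888, -0.001, 1.465]
contact_force: [-0.8, 0.3, -3.0]
opening: 0.125
clock 8.18 pos [586.8 -14.  322.4] rot [-2.888e+00 -1.000e-03  1.465e+00] F [-0.8  0.3 -3. ] open 0.125
turn [-0.004 -0.002 -0.004] shift [ 3.2 13.3 45.8]
box frame: origin [ 46.8   2.9 141.4] P [-25.8   3.2 122.6] tip [-51.6   3.3 118.5] near [119.4   2.6 160.3] eul [-0.001 -0.254 -0.004] wtq [-0.07 -0.24  0.04]
```

View pics/side3.png

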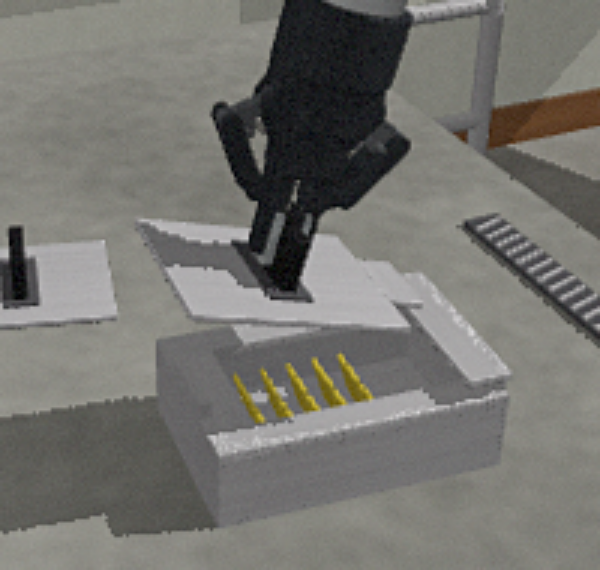

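View pics/scene3.png

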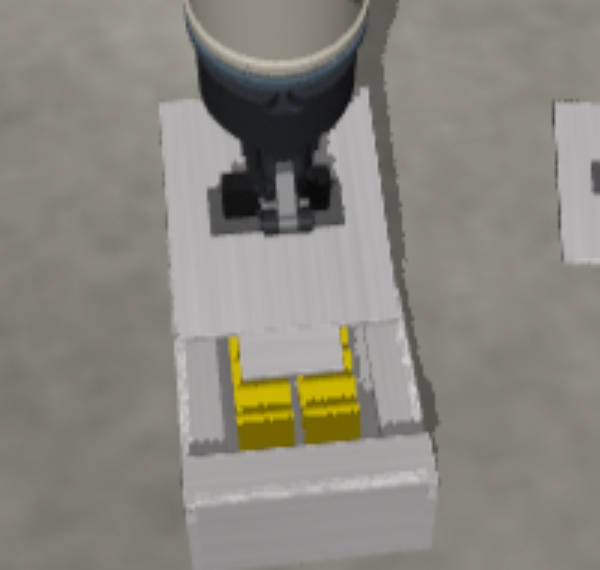

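View pics/wrist3.png

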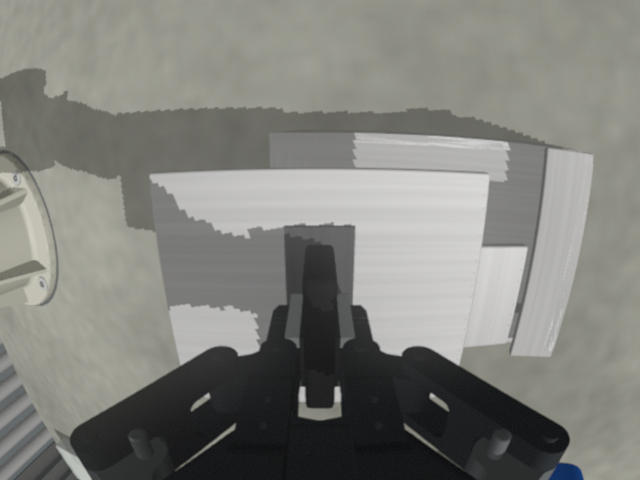

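The cover hangs tilted over the box with its tongue short of the ledge. I'll triangulate tongue and ledge together as a relative check.

```bash

python3 - <<'E'
from h import *
np.set_printoptions(precision=1,suppress=True)
S=dict(np.load("scene3.npz"));D=dict(np.load("side3.npz"))
ps=list(np.array([(243,378),(344,375),(177,336),(402,318)])/3+[220,150])+[(283,302),(363.3,294.5),(276.3,229.5),(348.8,223)]
pd=list(np.array([(423,301),(386,263),(411,327),(340,236)])/3+[230,120])+[(386.6,247),(358,213),(303,272),(282.4,234)]
X=tri(S,D,ps,pd)
B=Ro.from_euler("z",BY).inv().apply(X-BOX)
for n,b in zip("tip-y tip+y edge-y edge+y ledge-y ledge+y near-y near+y".split(),B): print(n,b)
E
```

```text
tip-y [-52.4  31.3 121.5]
tip+y [-53.  -24.6 118. ]
edge-y [-26.   65.6 128.2]
edge+y [-28.9 -58.1 128.3]
ledge-y [-72.4  65.9  77.1]
ledge+y [-72.9 -70.   77.5]
near-y [101.8  68.7  59. ]
near+y [101.6 -70.8  58.1]
```

Good agreement. I'll shift the box estimate by about 1 mm in x and y, then descend.

```bash
sed -i 's/^BOX=.*/BOX=np.array([588.1,-8.6,0]); BY=3.040/' h.py
python3 -m creep '[[0,0,-0.002,2,3,10,1],[-0.002,0,-0.002,2,4,14,1],[0,0,0,1,4,12,1],[0,0,0,0,1,5,1],[0,0,0,0,0,0,1],[0,0,0,0,0,0,1]]'
python3 - <<'E'
from h import *
delta(*target(-28,65,.25)); now()
E
```

```text
clock: 8.83
eef_pos: [588.0, -8.8, 276.2]
tcp_rot: [-2.89, -0.001, 1.469]
contact_force: [-0.3, -0.3, -3.3]
opening: 0.125
clock 8.83 pos [588.   -8.8 276.2] rot [-2.890e+00 -1.000e-03  1.469e+00] F [-0.3 -0.3 -3.3] open 0.125
turn [-0.002 -0.001  0.   ] shift [-0.6  4.5 10.7]
box frame: origin [46.7 -0.8 95.1] P [-25.9  -0.9  76.4] tip [-51.7  -0.9  72.4] near [119.3  -0.8 113.8] eul [-0.002 -0.252  0.   ] wtq [ 0.   -0.25 -0.05]
```

```bash

python3 -m creep '[[0,0,0,0,2,6,1],[0,0,0,0,1,3,1],[0,0,0,0,0.5,1,1],[0,0,0,0,0,0,1],[0,0,0,0,0,0,1]]'
python3 - <<'E'
from h import *
delta(*target(-62,64,.25)); now()
from rig import grab_frame
for n,(x,y,w,h) in (("side",(230,120,200,190)),("scene",(220,150,200,190))):
    f=grab_frame(n); np.savez(n+"4.npz",**f); k=3 if w<640 else 1
    cv2.imwrite("pics/%s4.png"%n,cv2.resize(f["color"][y:y+h,x:x+w,::-1],None,fx=k,fy=k))
E
```

```text
clock: 9.25
eef_pos: [589.4, -9.1, 265.4]
tcp_rot: [-2.891, -0.001, 1.469]
contact_force: [0.3, -1.1, -3.9]
opening: 0.126
clock 9.25 pos [589.4  -9.1 265.4] rot [-2.891e+00 -1.000e-03  1.469e+00] F [ 0.3 -1.1 -3.9] open 0.126
turn [-0.001 -0.001  0.   ] shift [-0.5 33.6 -6.9]
box frame: origin [45.1 -0.7 84.3] P [-27.5  -0.8  65.6] tip [-53.4  -0.8  61.6] near [117.8  -0.7 102.9] eul [-0.002 -0.251  0.   ] wtq [ 0.   -0.26 -0.01]
```

View pics/side4.png

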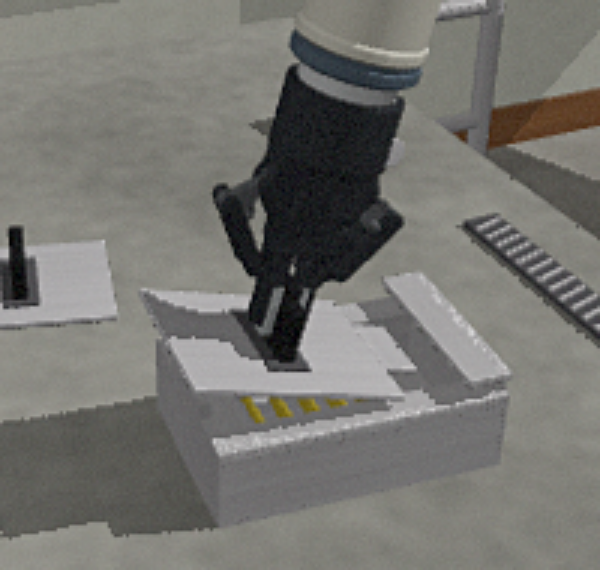

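View pics/scene4.png

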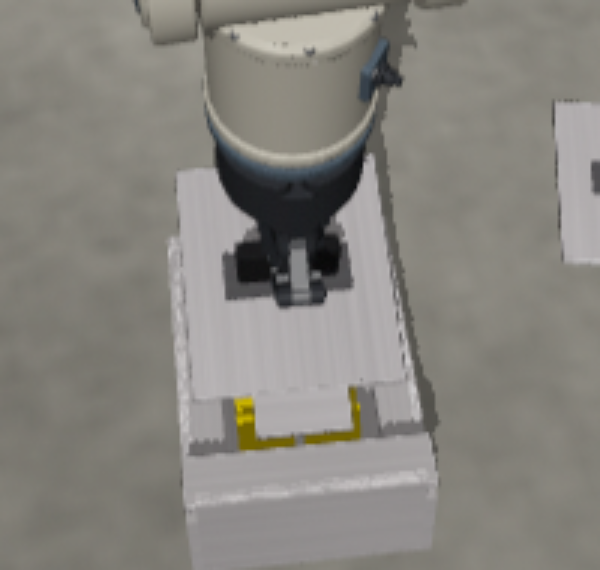

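Scene and side show the tongue centred just in front of the ledge, at about (303,425) in the scene crop, with the plate edge slightly above the rim. Sliding it under.

```bash

python3 -m creep '[[0,0,0,0,5,-1.2,1],[0,0,0,0,7,-1.6,1],[0,0,0,0,7,-1.6,1],[0,0,0,0,7,-1.6,1],[0,0,0,0,3,-0.6,1],[0,0,0,0,0,0,1]]'
python3 - <<'E'
from h import *
delta(*target(-62,64,.25)); now()
E
```

```text
clock: 9.85
eef_pos: [623.1, -12.5, 265.7]
tcp_rot: [-2.894, -0.002, 1.469]
contact_force: [0.4, 0.4, -3.4]
opening: 0.125
clock 9.85 pos [623.1 -12.5 265.7] rot [-2.894e+00 -2.000e-03  1.469e+00] F [ 0.4  0.4 -3.4] open 0.125
turn [ 0.002 -0.002  0.   ] shift [-0.5  0.8  1.8]
box frame: origin [10.6 -0.8 84.4] P [-62.1  -0.8  66. ] tip [-87.9  -0.8  62. ] near [ 83.4  -0.8 102.8] eul [-0.002 -0.248  0.   ] wtq [-0.05 -0.25  0.01]
```

```bash

python3 -m creep '[[0,0,0,0,0.3,1,1],[0,0,0,0,0.2,0.8,1],[0,0,0,0,0,0,1]]'
python3 - <<'E'
from h import *
now()
for a in (.19,.12,.06,0): print(a); delta(*target(-62,63,a))
from rig import grab_frame
for n,(x,y,w,h) in (("side",(230,120,200,190)),("scene",(220,150,200,190))):
    f=grab_frame(n); np.savez(n+"5.npz",**f); k=3
    cv2.imwrite("pics/%s5.png"%n,cv2.resize(f["color"][y:y+h,x:x+w,::-1],None,fx=k,fy=k))
E
```

```text
clock: 10.1
eef_pos: [623.4, -12.5, 263.2]
tcp_rot: [-2.893, -0.002, 1.469]
contact_force: [-0.6, 0.5, -3.2]
opening: 0.125
box frame: origin [10.6 -0.8 82. ] P [-62.1  -0.8  63.5] tip [-88.   -0.8  59.5] near [ 83.2  -0.7 100.4] eul [-0.002 -0.249  0.   ] wtq [-0.03 -0.2   0.01]
0.19
clock 10.10 pos [623.4 -12.5 263.2] rot [-2.893e+00 -2.000e-03  1.469e+00] F [-0.6  0.5 -3.2] open 0.125
turn [-0.059 -0.002  0.   ] shift [ -0.5 -10.9   5.2]
0.12
clock 10.10 pos [623.4 -12.5 263.2] rot [-2.893e+00 -2.000e-03  1.469e+00] F [-0.6  0.5 -3.2] open 0.125
turn [-0.129 -0.002  0.   ] shift [ -0.5 -23.4  11.7]
0.06
clock 10.10 pos [623.4 -12.5 263.2] rot [-2.893e+00 -2.000e-03  1.469e+00] F [-0.6  0.5 -3.2] open 0.125
turn [-0.189 -0.002  0.   ] shift [ -0.5 -33.8  17.9]
0
clock 10.10 pos [623.4 -12.5 263.2] rot [-2.893e+00 -2.000e-03  1.469e+00] F [-0.6  0.5 -3.2] open 0.125
turn [-0.249 -0.002  0.   ] shift [ -0.5 -43.7  24.7]
```

View pics/side5.png

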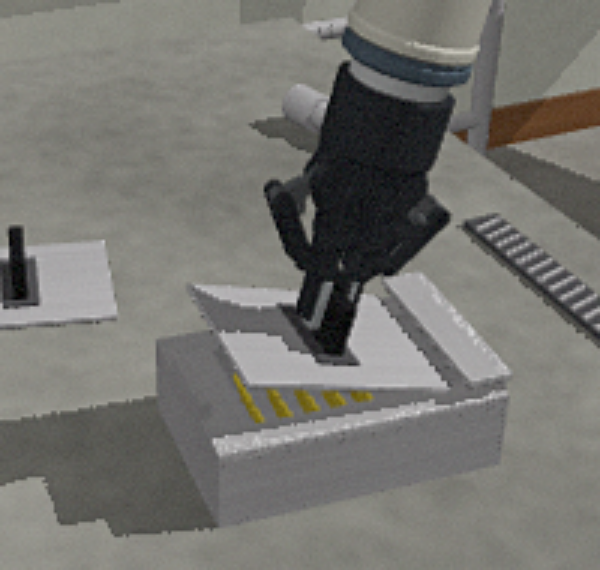

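View pics/scene5.png

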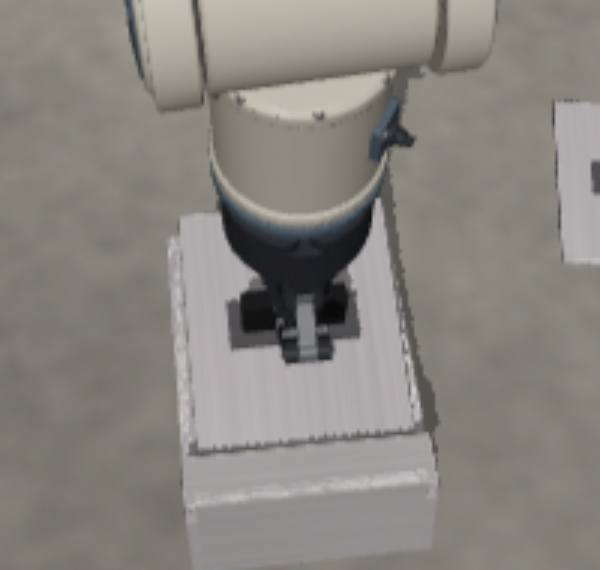

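The tongue is hidden under the ledge and the plate edge sits against the ledge's front (scene crop about (305,445)). Now swing about the plate's -x edge.

```bash

python3 -m creep '[[-0.015,0,0,0,-2.8,1.1,1],[-0.025,0,0,0,-4.6,1.9,1],[-0.025,0,0,0,-4.6,1.9,1],[-0.025,0,0,0,-4.6,1.9,1],[-0.015,0,0,0,-2.8,1.1,1],[0,0,0,0,0,0,1]]'
python3 - <<'E'
from h import *
now(); delta(*target(-62,63,0))
E
```

```text
clock: 10.7
eef_pos: [600.2, -10.2, 259.4]
tcp_rot: [-3.005, -0.002, 1.469]
contact_force: [0.4, -0.2, -3.6]
opening: 0.126
box frame: origin [13.3 -0.8 74.1] P [-61.   -0.8  63.9] tip [-87.1  -0.8  62.9] near [87.6 -0.7 84.4] eul [-0.002 -0.137  0.   ] wtq [-0.07 -0.14 -0.01]
clock 10.70 pos [600.2 -10.2 259.4] rot [-3.005e+00 -2.000e-03  1.469e+00] F [ 0.4 -0.2 -3.6] open 0.126
turn [-0.137 -0.002  0.   ] shift [ -0.5 -23.7  12.7]
```

```bash

python3 -m creep '[[-0.02,0,0,0,-3.6,1.6,1],[-0.025,0,0,0,-4.4,2.1,1],[-0.025,0,0,0,-4.4,2.1,1],[-0.025,0,0,0,-4.4,2.1,1],[-0.02,0,0,0,-3.6,1.6,1],[0,0,0,0,0,0,1]]'
python3 - <<'E'
from h import *
now(); delta(*target(-62,61,0))
E
```

```text
clock: 11.2
eef_pos: [578.3, -7.9, 252.4]
tcp_rot: [-3.124, -0.002, 1.469]
contact_force: [-1.0, 0.3, -3.5]
opening: 0.13
box frame: origin [13.2 -0.8 65.5] P [-61.8  -0.8  64.1] tip [-87.9  -0.8  66.2] near [88.1 -0.8 66.8] eul [-0.002 -0.018  0.   ] wtq [-0.01  0.03 -0.01]
clock 11.20 pos [578.3  -7.9 252.4] rot [-3.124e+00 -2.000e-03  1.469e+00] F [-1.   0.3 -3.5] open 0.130
turn [-0.018 -0.002  0.   ] shift [-0.5 -3.1  4.5]
```

```bash

python3 -m creep '[[-0.008,0,0,0,-1.3,1.2,1],[-0.006,0,0,0,-1.2,1.2,1],[-0.003,0,0,0,-0.4,0.8,1],[0,0,0,0,0,0,1]]'
python3 - <<'E'
from h import *
now(); delta(*target(-62,60,0))
E
```

```text
clock: 11.53
eef_pos: [575.8, -7.6, 249.5]
tcp_rot: [-3.141, -0.002, 1.469]
contact_force: [-0.2, 0.5, -3.4]
opening: 0.122
box frame: origin [12.5 -0.9 62.5] P [-62.5  -0.9  62.5] tip [-88.5  -0.9  64.9] near [87.5 -0.9 62.6] eul [-0.002 -0.001  0.   ] wtq [ 0.02  0.01 -0.03]
clock 11.53 pos [575.8  -7.6 249.5] rot [-3.141e+00 -2.000e-03  1.469e+00] F [-0.2  0.5 -3.4] open 0.122
turn [-0.001 -0.002  0.   ] shift [-0.5 -0.6  2.5]
```

```bash

python3 -m creep '[[0,0,0,0,0,0.8,1],[0,0,0,0,0,0.8,1],[0,0,0,0,0,0.6,1],[0,0,0,0,0,0,1]]'
python3 - <<'E'
from h import *
now(); delta(*target(-62,60,0))
E
```

```text
clock: 11.87
eef_pos: [576.3, -7.7, 247.1]
tcp_rot: [-3.141, -0.002, 1.469]
contact_force: [-0.9, 0.3, -3.8]
opening: 0.127
box frame: origin [12.  -0.9 60.1] P [-63.   -0.9  60. ] tip [-89.   -0.9  62.5] near [87.  -0.9 60.2] eul [-0.002 -0.001 -0.   ] wtq [ 0.01  0.01 -0.05]
clock 11.87 pos [576.3  -7.7 247.1] rot [-3.141e+00 -2.000e-03  1.469e+00] F [-0.9  0.3 -3.8] open 0.127
turn [-0.001 -0.002 -0.   ] shift [-0.5 -1.2  0.1]
```

Not in contact yet (force still -3.8 N); lowering in small steps.

```bash

python3 -m creep '[[0,0,0,0,0,0.6,1],[0,0,0,0,0,0.4,1],[0,0,0,0,0,0,1]]'
python3 -m creep '[[0,0,0,0,0,0.6,1],[0,0,0,0,0,0.4,1],[0,0,0,0,0,0,1]]'
python3 -c "
from h import *
now()"
```

```text
clock: 12.12
eef_pos: [576.5, -7.6, 246.9]
tcp_rot: [-3.141, -0.002, 1.469]
contact_force: [-1.1, 0.4, -2.2]
opening: 0.123
clock: 12.37
eef_pos: [576.6, -7.6, 246.8]
tcp_rot: [-3.141, -0.002, 1.469]
contact_force: [-1.0, -0.1, -2.1]
opening: 0.131
box frame: origin [11.7 -1.  59.8] P [-63.3  -0.9  59.8] tip [-89.3  -0.9  62.2] near [86.7 -1.  59.8] eul [-0.002 -0.001 -0.   ] wtq [-0.22  0.08 -0.11]
```

```bash

python3 -m creep '[[0,0,0,0,0,1,1],[0,0,0,0,0,1,1],[0,0,0,0,0,0,1]]'
python3 - <<'E'
from h import *
now()
from rig import grab_frame
for n,(x,y,w,h) in (("side",(230,120,200,190)),("scene",(220,150,200,190))):
    f=grab_frame(n); np.savez(n+"6.npz",**f); k=3
    cv2.imwrite("pics/%s6.png"%n,cv2.resize(f["color"][y:y+h,x:x+w,::-1],None,fx=k,fy=k))
E
```

```text
clock: 12.62
eef_pos: [576.7, -7.6, 247.0]
tcp_rot: [-3.142, -0.002, 1.469]
contact_force: [0.2, 0.8, -3.7]
opening: 0.124
box frame: origin [11.5 -0.9 60. ] P [-63.5  -0.9  60. ] tip [-89.5  -0.9  62.5] near [86.5 -0.9 60. ] eul [-0.002 -0.    -0.   ] wtq [-0.05  0.02 -0.04]
```

View pics/side6.png

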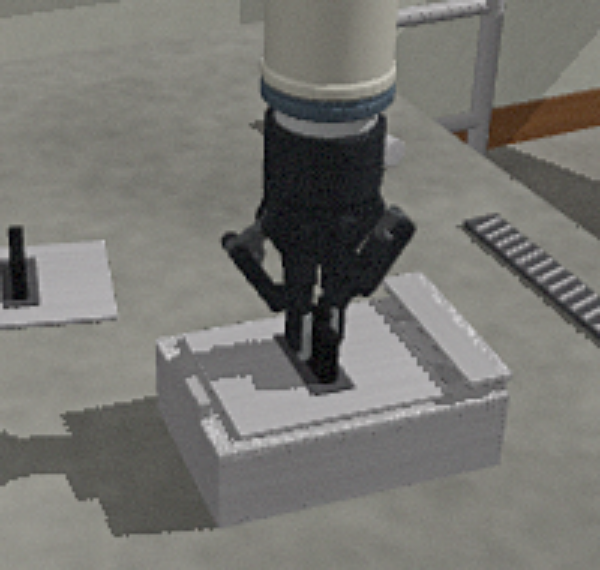

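View pics/scene6.png

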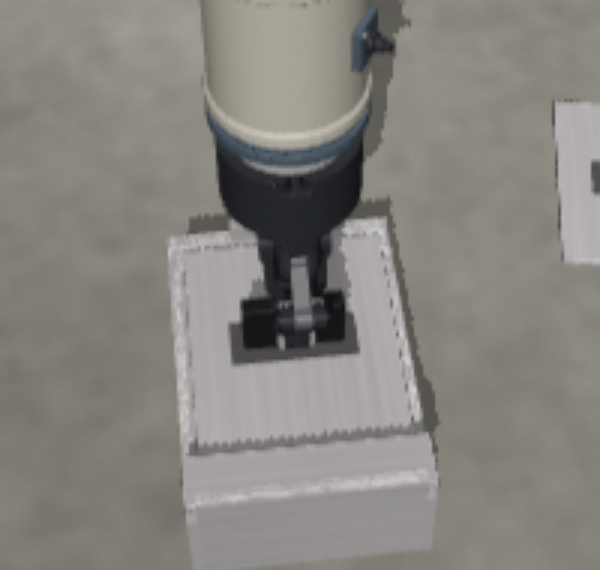

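Visually the cover is flat between stop and ledge, but the force doesn't clearly show contact. One firmer press, read without a trailing rest row.

```bash

python3 -m creep '[[0,0,0,0,0,1.5,1]]'
python3 -m creep '[[0,0,0,0,0,2,1]]'
python3 -m creep '[[0,0,0,0,0,2,1]]'
python3 -c "
from h import *
now()"
```

```text
clock: 12.8
eef_pos: [576.8, -7.6, 246.6]
tcp_rot: [-3.142, -0.002, 1.469]
contact_force: [-14.6, 1.1, 39.8]
opening: 0.123
clock: 12.88
eef_pos: [576.8, -7.5, 246.6]
tcp_rot: [-3.141, -0.002, 1.469]
contact_force: [-13.0, 0.2, 35.6]
opening: 0.13
clock: 12.97
eef_pos: [576.8, -7.5, 246.6]
tcp_rot: [-3.141, -0.002, 1.469]
contact_force: [-11.0, 0.1, 26.3]
opening: 0.127
box frame: origin [11.4 -1.  59.6] P [-63.6  -1.   59.6] tip [-89.6  -1.   62. ] near [86.4 -1.  59.6] eul [-0.002 -0.     0.   ] wtq [-0.16  1.58 -0.06]
```

Firm contact on the rim: about 35 N up, with no further travel. Relaxing, then opening.

```bash

python3 -m creep '[[0,0,0,0,0,0,1],[0,0,0,0,0,0,1]]'
python3 -m creep '[[0,0,0,0,0,0,0.8],[0,0,0,0,0,0,0.6],[0,0,0,0,0,0,0.4],[0,0,0,0,0,0,0.2],[0,0,0,0,0,0,0],[0,0,0,0,0,0,0],[0,0,0,0,0,0,0],[0,0,0,0,0,0,0]]'
```

```text
clock: 13.13
eef_pos: [577.0, -7.6, 247.4]
tcp_rot: [3.141, -0.002, 1.469]
contact_force: [0.1, -0.4, -2.9]
opening: 0.127
clock: 13.8
eef_pos: [577.8, -7.6, 246.3]
tcp_rot: [3.14, -0.002, 1.469]
contact_force: [-0.1, 0.3, 0.4]
opening: 0.999
```

```bash

python3 -m creep '[[0,0,0,0,0,-5,0],[0,0,0,0,0,-10,0],[0,0,0,0,0,-20,0],[0,0,0,0,0,-30,0],[0,0,0,0,0,-30,0],[0,0,0,0,0,-20,0],[0,0,0,0,-20,-10,0],[0,0,0,0,-30,0,0],[0,0,0,0,-30,0,0],[0,0,0,0,-30,0,0]]'
python3 -m creep '[[0,0,0,0,-30,0,0],[0,0,0,0,-20,0,0],[0,0,0,0,0,0,0],[0,0,0,0,0,0,0],[0,0,0,0,0,0,0]]'
python3 - <<'E'
from h import *
from rig import grab_frame
for n,(x,y,w,h) in (("side",(230,150,200,190)),("scene",(220,180,200,190))):
    f=grab_frame(n); np.savez(n+"7.npz",**f); k=3
    cv2.imwrite("pics/%s7.png"%n,cv2.resize(f["color"][y:y+h,x:x+w,::-1],None,fx=k,fy=k))
E
```

```text
clock: 14.63
eef_pos: [469.3, 3.2, 384.7]
tcp_rot: [3.131, -0.003, 1.469]
contact_force: [-0.9, 0.2, 1.4]
opening: 1.002
clock: 15.05
eef_pos: [411.5, 8.8, 388.3]
tcp_rot: [3.127, -0.003, 1.469]
contact_force: [1.1, 0.2, -0.0]
opening: 0.996
```

View pics/side7.png

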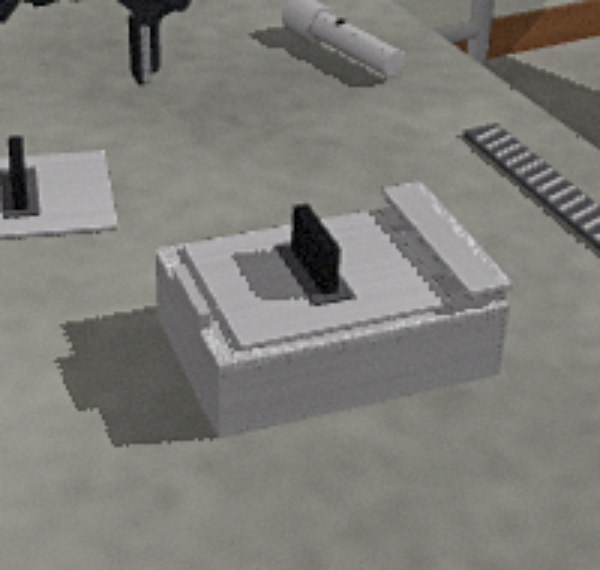

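View pics/scene7.png

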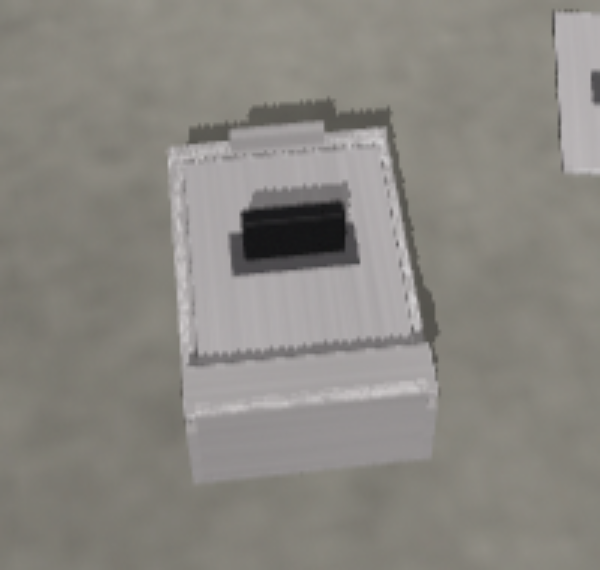

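The cover lies flat between stop and ledge with nothing touching it. Final numeric check from its corners.

```bash

python3 - <<'E'
from h import *
np.set_printoptions(precision=1,suppress=True)
S=dict(np.load("scene7.npz"));D=dict(np.load("side7.npz"))
ps=np.array([(186,158),(385,148),(196,355),(420,342)])/3+[220,180]
pd=np.array([(236,347),(183,250),(440,308),(372,212)])/3+[230,150]
X=tri(S,D,ps,pd); B=Ro.from_euler("z",BY).inv().apply(X-BOX); print(B)
t,th,e=fit([(75,62),(75,-62),(-75,62),(-75,-62)],B);print(t,th)
E
```

```text
[[ 88.7  60.2  64. ]
 [ 85.2 -65.5  59.3]
 [-54.8  62.6  62.7]
 [-61.3 -65.   62. ]]
[14.5 -1.9] -0.022283206248693583
```

```bash
python3 -c "
from rig import job,sense
print(job.sign_off()); print(sense()['clock'])"
```

```text
the job is handed in; nothing more can be done
None
the job is handed in; nothing more can be done
```

The cover with the tongue is on the box, released, and the job was handed in at about 15 s of the 42 s allowed. I took it by its handle, slid the tongue under the ledge at about 14° of tilt, swung it level in the grip and pressed it onto the rim. Then I opened the fingers and backed well clear. No verdict was reported.

**Position:** The arm's pose before release put the cover's origin at x = 11.4, y = -1, z = 59.6 mm in the box frame, with the tongue tip at x = -89.6. The final pictures gave x = 14.5, y = -1.9 and about 1.3° off the box's axis, which puts the tip near -86.5. Both are within tolerance.

**Disagreements:**
- The corners I measured in the final pictures put the cover's top at 59 to 64 mm, where 65 was expected. I put this down to calibration and corner-reading error, because the pictures show it lying flat.
- The wrist force did not show rim contact until a firmer press, which reached about 40 N upward. That press went through the fingers and the held cover; the wrist limit is 120 N.

**Plain plate:** I kept clear of it and saw no shift in the pictures, but did not measure it.

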